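# Empty a lidded cartridge box into the blue tray

### The arm

A 6-joint arm with a two-finger parallel gripper is mounted at the origin on the work surface. World frame = base frame: x ahead of the robot, y to its left, z up, the work surface at z = 0. Lengths are in m, angles in degrees, forces in N, time in s.
With the tool pointing down it reaches from about 0.375 to 0.9 m from the base axis. Payload 3.1 kg.
Tool frame: the origin (TCP) lies where the fingers leave the gripper's body, on its centre line; the fingertips stand bot.tips_ahead ahead of it and the grasp point (between the pads) lies 51 mm ahead of it (bot.tips_ahead is the distance from the TCP to the fingertips, in m); z points along the fingers, x is the direction in which the jaws open and shut, and the axes are right-handed (so a half turn about z gives the same grasp; the last joint's range is limited). The gripper opens to 87 mm and grips with 3 to 60 N. Pads are 19 mm wide; open, the fingers measure 117 mm over their backs; the gripper's body (75 mm by 190 mm) begins 51 mm behind the grasp point.
Start: joints at [53.887, 30.224, 82.088, -0, 67.689, -10.227], TCP at [0.273, 0.562, 0.292] pointing down, gripper open.
Joint ranges: [-176.69, 176.69], [-43.24, 126.21], [12.49, 139.97], [-82, 262], [0, 151.66], [-163.58, 163.58]. Speed limits (degrees/s): [159.86, 159.86, 180, 180, 180, 180].

### API

Orientations are given as a 3x3 rotation matrix whose columns are the frame's x, y, z axes.
In Python, from rig import bot, vision, nets gives the robot as it stands.
- The arm moves only by the tool play_rows, never from a script. Its argument "series" is a list of rows, each an object of numbers: "tx", "ty", "tz": the shift along the world's x, y, z as a fraction of full scale; "turn": the turn about the world's z as a fraction of full scale. A call has 1 to 10 rows; each row shifts and turns the commanded pose from where the row before left it; what a row does not reach is not made up. Full scale, the value 1, is 0.8 m for a shift and 60 degrees for a turn. A row lasts 1/10 s, in which the tool goes at most 50 mm and 8.59 degrees, less where a joint would pass 70% of its speed; a pose out of reach is approached as far as the arm can. A call with a number of a shift or a turn outside -1 to 1 is refused whole. A call with a gripper value outside its range is refused whole. "gripper" is the opening, from 0 (shut) to 1 (fully open), set as the call begins (left out, the last holds). The fingers move at their own pace and stop on an object; the grip force is fixed at half the most. Time passes only in rows, so rows that do not move let the fingers close. It gives the time, the measured TCP pose, the force and the opening at its end, in the units of the state.
- bot.read_state(): the state, without advancing time (a new reading comes with each control period).
- vision.capture(name): name is "scene" or "side" or "wrist"; returns a dict with "pixels" (400x640x3 uint8, blue, green, red), "fx", "fy", "cx", "cy" (pixels), "extrinsics" (4x4, takes a point from camera to world coordinates). Camera axes: x right, y down, z forward; pixel columns grow to the right and rows downward; lengths in m; the calibration is good to about 2 mm. A picture is of the moment at which its call begins. There is no depth.
- bot.hand_in(): hands the job in, once; it reports no verdict.
Trained networks look in a picture, given as the dict that the camera call returned (one of the last four; its "shot" number tells which), for a name from the list of things; names that differ only in an ending like _2 or _b are one class to them, and where a whole thing is asked for, a point or a joint stands for the part that bears it (a point fixed in the world has none). Each returns a list of dicts, best first, with "confidence" (0 to 1); they miss things now and then, are a little off and sometimes report something else, mostly with a low value. They report only what shows in the picture. A call takes as long as a camera call. They do not tell look-alikes from the thing itself.
- nets.look_for(picture, query): "at" ([column, row] as shares, 0 to 1, of the picture: columns of its width, rows of its height, amid what is visible of it).
- nets.masks_of(picture, query): "region" (400x640 bool, what is visible of it) and "at" ([column, row] as shares, 0 to 1, of the picture: columns of its width, rows of its height, amid what is visible of it).
The state is a dict: "time_s": time; "joint_positions": joint angles; "qvel": joint speeds; "tau": joint torques, N m; "position": TCP position; "tcp_rot": TCP orientation; "force": force on the tool from outside, world axes, zero at the start; "moment": the same for the moment, N m; "opening": opening from 0.0 (shut) to 1.0 (fully open).
Only numpy, scipy, OpenCV 4.12 (cv2) and the standard library are available. Lean on these libraries where they do the work, as an engineer would, in place of code of your own. Each camera call takes 0.05 s, during which the arm holds its last target.

### The job

Pinch the box's loose yellow lid shut with the fingers and, keeping it pinched shut, carry the box onto the black mat and let go. Slide the lid fully aside, then tip the box over the blue tray so that both steel cartridges end up in that tray. Stand the empty box back upright in the middle of the mat, and leave everything else on the bench where it is.

Things in the scene. Friction and masses are not known exactly. Their poses are not given: they have to be found in the camera images.
- tipbox: grey rectangular box, 120 mm (its x) by 72 mm (its y) by 38 mm tall, 0.3 kg empty, about 0.5 kg with lid and two cartridges. Origin: centre of its underside, z up. It pours over its +x end (small red block outside). A fixed black ear stands on its -y side and the sliding yellow lid is its top. It is found with the lid ajar.
- ear (a point): point on the fixed black upright ear, mid-thickness, at box coordinates (0, -41, 70) mm, axes as the box. The ear is 44 mm along box x and 10 mm thick (box y from -46 to -36 mm), its top 86 mm above the underside; with the lid slid aside, the whole box can be lifted and tipped by it alone with a firm grip
- lip (a point): middle of the pour lip's edge, at box coordinates (60, 0, 36) mm, axes as the box. Inside, a 30 degree ramp climbs from the flat floor (4 mm thick, ends at x = +2 mm) to this lip, so tipping the +x end down by 50 to 60 degrees about the box's y rolls the cartridges out over it
- lid (a joint): how far the yellow lid has slid aside, in m: 0 = shut, 0.075 = end of travel. The lid is a captive plate 120 x 72 x 4 mm (top 42.5 mm above the box's underside, 60 g) that slides along the box's +y, away from the ear, against only about 0.4 N of friction; aside, it juts out over the box's +y side. It starts 5 to 14 mm open
- lid_tab (a point): mid-thickness point of the lid's upright yellow tab (44 mm along box x, 8 mm along box y, top 85 mm up). Lid shut: at box (0, 4, 70) mm; it moves to +y with the lid. Squeezing the ear's outer (-y) and the tab's outer (+y) faces together shuts the lid and holds it: 54 mm over both when shut, up to 68 mm as found; 36 mm free between them when shut
- cartridge0: steel cartridge with two red bands, cylinder 60 mm long, 20 mm diameter, 60 g, lying across the box inside it. Origin at its centre, axis along its y
- cartridge1: a second such cartridge
- mat: black rubber mat fixed to the bench, 135 (x) by 165 (y) by 4 mm thick; origin: centre of its underside. The box's place
- tray_blue: blue open tray fixed to the bench, 110 mm (its x) by 160 mm (its y), walls 30 mm tall and 3 mm thick, floor 3 mm thick; origin: centre of its underside. The cartridges go here
- tray_white: white open tray of the same size, fixed beside the blue one; not to be used. The two trays change places from one run to another
- amber_bottle: bystander: amber glass bottle, 210 mm tall, 90 mm across, white cap; origin under its centre
- clear_bottle: bystander: clear glass bottle with blue cap, 150 mm tall, 66 mm across; origin under its centre
- vial_rack: bystander: white rack block 70 x 130 x 35 mm with small amber vials fixed in it; origin under its centre
- beaker: bystander: empty glass beaker, 85 mm tall, 70 mm across; origin under its centre
- wash_bottle: bystander: white plastic bottle with red cap, 160 mm tall, 64 mm across; origin under its centre
- jar: bystander: small glass jar with black cap, 60 mm tall, 50 mm across; origin under its centre
- spanner: bystander: steel spanner 130 mm long lying flat; origin under its centre
Mind the look-alikes: they are no part of the job. Of the things that look like the tipbox, the middle-sized one is meant.

How it is judged (in metres and radians):
On the way, in this order (a step that is already met when the one before it is completed fails the run):
1. the box is lifted clear of the bench with the fingers pinching its lid shut (lid within 4 mm of shut) (height (world z) of tipbox above 0.03 m and value of joint lid below 0.004 m and contact force between the fingers and lid above 1 N), for 0.3 s.
2. the box stands on the mat, let go, with its lid still shut (within 15 mm) (horizontal distance between tipbox and mat below 0.05 m and height (world z) of tipbox below 0.012 m and angle between tipbox's own z axis and vertical below 0.1 rad and value of joint lid below 0.015 m and contact force between the fingers and tipbox below 0.2 N), for 0.2 s.
3. the lid is slid aside at least 60 mm while the box stands on the mat (value of joint lid above 0.06 m and height (world z) of tipbox below 0.015 m and horizontal distance between tipbox and mat below 0.06 m), for 0.2 s.
4. the box is tipped by at least 0.6 rad over the blue tray with the lid still aside (angle between tipbox's own z axis and vertical above 0.6 rad and horizontal distance between lip and tray_blue below 0.1 m and value of joint lid above 0.05 m), for 0.1 s.
At the end, for the whole second after the job is handed in: both cartridges lie inside the blue tray (centres within its walls, less than 45 mm above its underside) and the box stands upright (within 0.1 rad) and at rest on the mat, its centre within 50 mm of the mat's centre; the lid may be open or shut (horizontal distance between tipbox and mat below 0.05 m and height (world z) of tipbox below 0.012 m and angle between tipbox's own z axis and vertical below 0.1 rad and x of cartridge0 in the frame of tray_blue between -0.053 and 0.053 m and y of cartridge0 in the frame of tray_blue between -0.078 and 0.078 m and z of each of cartridge0, cartridge1 in the frame of tray_blue below 0.045 m and x of cartridge1 in the frame of tray_blue between -0.053 and 0.053 m and y of cartridge1 in the frame of tray_blue between -0.078 and 0.078 m and linear speed of tipbox below 0.02 m/s); the robot touches nothing.
It fails at once if the box is carried off the bench with its lid open more than 8 mm, away from both the mat (over 150 mm) and the blue tray (over 250 mm) (height (world z) of tipbox above 0.03 m and value of joint lid above 0.008 m and horizontal distance between tipbox and mat above 0.15 m and horizontal distance between tipbox and tray_blue above 0.25 m).
It fails at once if a bystander is moved by more than 30 mm (distance of any of amber_bottle, clear_bottle, vial_rack, beaker, wash_bottle, jar, spanner from where it was at the start of the episode above 0.03 m).
It also fails if it takes over 58 s, if anything falls off the work surface, if the arm or the gripper's body presses on something with over 40 N, if the wrist force passes 120 N, or if a joint passes its speed limit or range.

## Working session

There is one attempt and no reset: what is moved stays moved. The work goes in short steps, Python scripts to look and compute and a tool call to move; the robot and the scene stay as the last step left them, time stands still between calls to the robot, and variables do not carry over. Pictures are saved under pics/ and viewed, and the job is handed in when it is done.

Besides the shell and the picture viewer there is one more tool, called after "Emit:" by a JSON object that holds its "op" and its "data", one argument or row to a line. play_rows: Moves the arm, as the interface text tells. Shift numbers are shares of 0.8 m and turn numbers shares of 60 degrees, none past 1 either way. Its arguments: {"type":"object","properties":{"series":{"type":"array"},"gripper":{"type":"number"}},"required":["series"]}

```bash
ls -la; mkdir -p pics; python3 - <<'E'
from rig import bot, vision, nets
import cv2
print(bot.read_state(), bot.tips_ahead)
print([a for a in dir(bot) if a[0]!='_'])
for n in ["scene","side","wrist"]:
    p=vision.capture(n); cv2.imwrite(f"pics/{n}0.png",p["pixels"]); print(n,p["fx"],p["cx"],p["cy"],p["extrinsics"].tolist() if hasattr(p["extrinsics"],'tolist') else p["extrinsics"])
E
```

```text
total 12
drwxr-xr-x  3 agent agent 4096 Dec  7 04:13 .
drwxr-xr-x 23 root  root  4096 Dec  7 04:13 ..
drwxr-xr-x  2 agent agent 4096 Dec  7 04:13 pics
{'time_s': 0.0, 'joint_positions': array([ 5.38851539e+01,  3.02787125e+01,  8.21562793e+01, -1.77036752e-04,
        6.76905514e+01, -1.02257806e+01]), 'qvel': array([-0.14471798,  0.13463316,  0.08677715,  0.02826554,  0.00860297,
       -0.02499162]), 'tau': array([-1.60091059e-05, -4.40025187e+01, -1.76596588e+01,  6.34339848e-02,
        5.80392906e-02, -1.50020733e-04]), 'position': array([0.27250033, 0.56181206, 0.2912748 ]), 'tcp_rot': array([[ 4.36627657e-01,  8.99641388e-01, -1.28916155e-03],
       [ 8.99639726e-01, -4.36629389e-01, -1.77176983e-03],
       [-2.15684329e-03, -3.86177237e-04, -9.99997599e-01]]), 'force': array([0.49156678, 0.11774299, 0.01574766]), 'moment': array([-0.01123009, -0.00326314, -0.03098522]), 'opening': 1.0042020787254835} 0.0697
['PlanningError', 'hand_in', 'read_state', 'tips_ahead']
scene 397.4276039973057 318.889034744095 205.59691364803155 [[-0.578631586754428, 0.628939965473765, -0.51924946
[... 204 characters left out ...]
 0.0, 0.0, 1.0]]
side 478.5809083788783 311.5188769078311 197.68704769571616 [[0.9152472113753481, -0.23098055190825362, 0.33010684135565455, 0.09312696992537622], [-0.40218721653712053, -0.47533052904632495, 0.7825000517640012, -1.2042765785034608], [-0.023832434281291504, -0.8489457419627591, -0.5279423664374063, 0.8467998121492334], [0.0, 0.0, 0.0, 1.0]]
wrist 316.6802134320202 322.63147352701407 201.86763258228953 [[0.43725231559757466, 0.8585842955395535, 0.2676628849082476, 0.1992042799562065], [0.8993369473205672, -0.41682057067312783, -0.13211232738790676, 0.5980932061024172], [-0.001862173106965307, 0.29848554289374707, -0.9544123390834502, 0.3843461654440352], [0.0, 0.0, 0.0, 1.0]]
```

View pics/scene0.png

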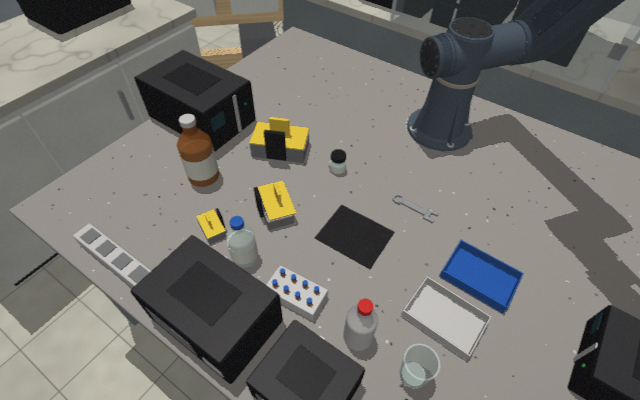

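View pics/side0.png

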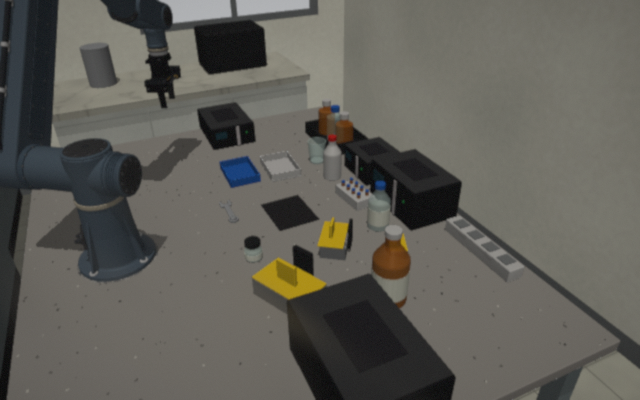

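View pics/wrist0.png

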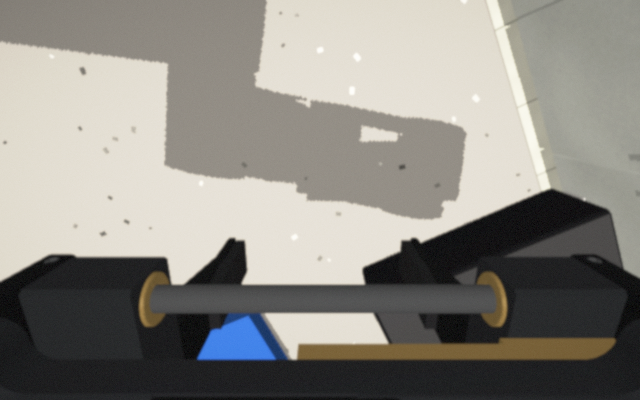

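```bash
cat > h.py <<'E'
import numpy as np, cv2
from rig import bot, vision, nets
def ray(p,uv):
    M=np.array(p["extrinsics"]); d=np.array([(uv[0]-p["cx"])/p["fx"],(uv[1]-p["cy"])/p["fy"],1.])
    return M[:3,3], M[:3,:3]@d
def onz(p,uv,z):
    o,d=ray(p,uv); return o+d*(z-o[2])/d[2]
def proj(p,X):
    M=np.array(p["extrinsics"]); c=(np.asarray(X)-M[:3,3])@M[:3,:3]
    return np.array([p["fx"]*c[...,0]/c[...,2]+p["cx"],p["fy"]*c[...,1]/c[...,2]+p["cy"]]).T
def shot(n,f=None):
    p=vision.capture(n)
    if f: cv2.imwrite(f"pics/{f}.png",p["pixels"])
    return p
def st():
    s=bot.read_state(); R=s["tcp_rot"]
    print("t",s["time_s"],"pos",s["position"].round(4),"yaw_x",np.degrees(np.arctan2(R[1,0],R[0,0])).round(2),"F",s["force"].round(1),"open",round(s["opening"],3)); return s
E
python3 - <<'E'
from h import *
for n in ["scene","side"]:
    p=shot(n)
    for q in ["tipbox","mat","tray_blue","tray_white","ear","lid_tab","lip","spanner","jar","vial_rack","clear_bottle","wash_bottle","beaker","amber_bottle"]:
        for r in nets.masks_of(p,q)[:4]:
            if r["confidence"]<.3: continue
            m=r["region"]; uv=np.array(r["at"])*[640,400]
            mu=m.astype(np.uint8); c=max(cv2.findContours(mu,0,2)[0],key=cv2.contourArea)
            box=cv2.boxPoints(cv2.minAreaRect(c))
            z=0.03 if "tray" in q else 0
            print(n,q,round(r["confidence"],2),uv.round(0),"floor",onz(p,uv,z)[:2].round(3), [onz(p,b,z)[:2].round(3).tolist() for b in box] if q in("mat","tray_blue","tray_white") else "", int(m.sum()))
E
python3 - <<'E'
import cv2
a=cv2.imread('pics/scene0.png')[110:260,180:360]; cv2.imwrite('pics/crop_a.png',cv2.resize(a,None,fx=4.4,fy=4,interpolation=2))
a=cv2.imread('pics/side0.png')[200:320,230:410]; cv2.imwrite('pics/crop_b.png',cv2.resize(a,None,fx=4.4,fy=4.4,interpolation=2))
E
```

```text
scene tipbox 0.94 [279. 136.] floor [ 0.336 -0.402]  2031
scene tipbox 0.73 [214. 224.] floor [ 0.71  -0.322]  661
scene tipbox 0.64 [273. 204.] floor [ 0.566 -0.238]  1457
scene tipbox 0.63 [299. 294.] floor [ 0.738 -0.018]  1787
scene mat 0.82 [353. 236.] floor [ 0.525 -0.001] [[0.594, -0.08], [0.452, -0.11], [0.449, 0.078], [0.584, 0.093]] 2782
scene tray_blue 0.87 [482. 274.] floor [0.456 0.312] [[0.529, 0.229], [0.391, 0.224], [0.393, 0.395], [0.524, 0.387]] 3331
scene tray_white 0.74 [448. 316.] floor [0.6   0.289] [[0.667, 0.2], [0.534, 0.203], [0.546, 0.373], [0.669, 0.359]] 3976
scene ear 0.96 [273. 206.] floor [ 0.569 -0.234]  1423
scene ear 0.8 [214. 223.] floor [ 0.708 -0.322]  696
scene ear 0.79 [280. 142.] floor [ 0.355 -0.381]  2129
scene lid_tab 0.85 [212. 223.] floor [ 0.709 -0.328]  492
scene lid_tab 0.63 [282. 131.] floor [ 0.314 -0.407]  957
scene lid_tab 0.56 [274. 201.] floor [ 0.554 -0.243]  1002
scene lip 0.96 [278. 141.] floor [ 0.358 -0.388]  2091
scene lip 0.72 [276. 207.] floor [ 0.568 -0.226]  1437
scene lip 0.66 [212. 223.] floor [ 0.709 -0.328]  638
sce
[... 1310 characters left out ...]
 [ 0.762 -0.285]  35
side lid_tab 0.83 [334. 237.] floor [ 0.593 -0.179]  685
side lid_tab 0.7 [287. 278.] floor [ 0.403 -0.29 ]  1678
side lid_tab 0.43 [238. 172.] floor [0.451 0.331]  938
side lip 0.76 [289. 283.] floor [ 0.4   -0.308]  2797
side lip 0.65 [335. 240.] floor [ 0.591 -0.192]  1066
side spanner 0.63 [223. 215.] floor [0.328 0.081]  206
side jar 0.81 [253. 248.] floor [ 0.361 -0.124]  416
side vial_rack 0.92 [350. 191.] floor [0.758 0.03 ]  746
side clear_bottle 0.85 [381. 210.] floor [ 0.792 -0.117]  921
side wash_bottle 0.56 [334. 162.] floor [0.801 0.248]  676
side beaker 0.56 [311. 150.] floor [0.768 0.384]  443
side amber_bottle 0.75 [395. 264.] floor [ 0.69  -0.361]  2132
```

View pics/crop_a.png

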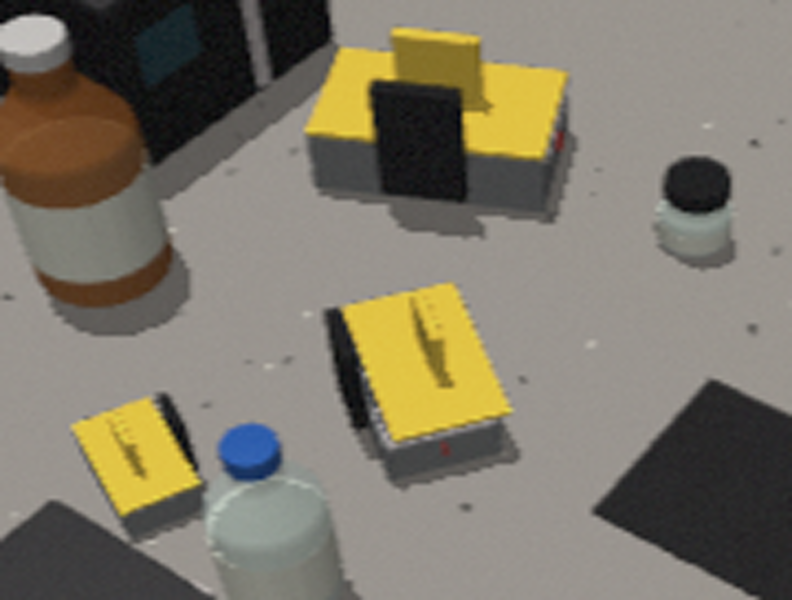

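View pics/crop_b.png

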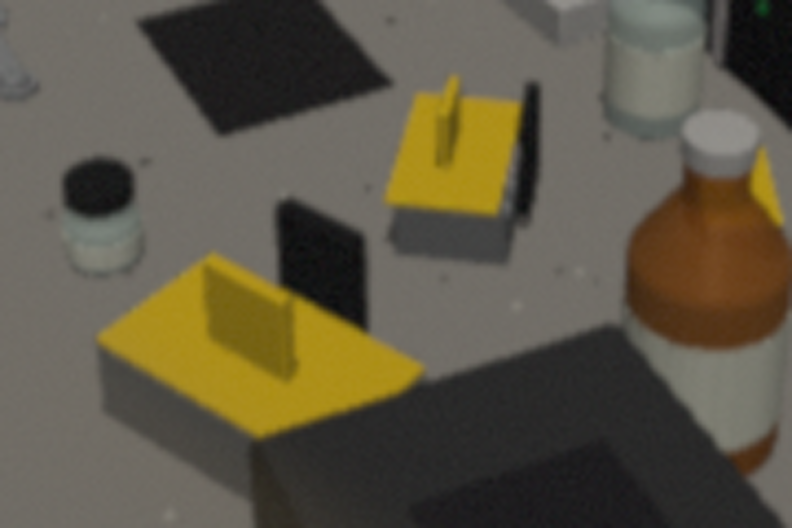

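```bash
cat > fit.py <<'E'
from h import *
from scipy.optimize import least_squares
def fit(obs,x0,uselid=True):
    # obs: list of (pic, uv, boxpt, movesWithLid)
    def f(v):
        c,s=np.cos(v[2]),np.sin(v[2]); r=[]
        for p,uv,b,m in obs:
            y=b[1]+(v[3] if m else 0)
            X=np.array([v[0]+c*b[0]-s*y,v[1]+s*b[0]+c*y,b[2]+v[4]])
            r+=list(proj(p,X)-uv)
        return np.append(r,[(v[4]-x0[4])*1000])
    q=least_squares(f,x0,loss="soft_l1"); return q.x,q.fun
E
cat > f1.py <<'E'
from fit import *
S=shot("scene");D=shot("side")
L=lambda x,y:(x*.06,y*.036,.0425)
B=lambda x,y:(x*.06,y*.036,0.)
obs=[(S,(258,187),L(-1,-1),1),(S,(283.4,181.2),L(-1,1),1),(S,(295.9,212.7),L(1,1),1),(S,(269.8,220),L(1,-1),1),
(S,(272,230),B(1,-1),0),(S,(293.6,223.8),B(1,1),0),
(D,(324.3,220.9),L(1,1),1),(D,(348.6,222.7),L(1,-1),1),(D,(343.2,248.6),L(-1,-1),1),(D,(317.5,246.1),L(-1,1),1),
(D,(319.8,255.7),B(-1,1),0),(D,(345.2,259.8),B(-1,-1),0)]
x,r=fit(obs,[.55,-.22,1.2,.01,0.])
print(x.round(4),np.degrees(x[2]),r.round(1))
# mat and trays refine: project model of mat, trays
for nm,(hx,hy),z in [("mat",(.0675,.0825),.004),("tray_blue",(.055,.08),.03),("tray_white",(.055,.08),.03)]:
    o=[]
    for p in (S,D):
        m=nets.masks_of(p,nm)[0]["region"].astype(np.uint8); c=max(cv2.findContours(m,0,2)[0],key=cv2.contourArea)
        o.append((p,cv2.boxPoints(cv2.minAreaRect(c)) ,m, c))
    print(nm,[cv2.approxPolyDP(q[3],4,True)[:,0].tolist() for q in o])
E
python3 f1.py; python3 - <<'E'
import cv2
a=cv2.imread('pics/scene0.png')[180:360,300:540]; cv2.imwrite('pics/crop_c.png',cv2.resize(a,None,fx=3.3,fy=3.3,interpolation=2))
a=cv2.imread('pics/side0.png')[140:240,210:330]; cv2.imwrite('pics/crop_d.png',cv2.resize(a,None,fx=6,fy=6,interpolation=2))
E
```

```text
[ 5.785e-01 -2.194e-01  9.707e-01  6.200e-03  1.000e-04] 55.61737289772247 [-0.7  0.1 -0.7 -0.6  0.4  0.4 -0.5  0.5 -3.7  0.9  0.9 -0.3 -0.3 -0.2
 -0.3  0.1 -0.2 -0.8 -0.6 -0.8 -0.4  2.  -0.2  0.4  0.1]
mat [[[340, 206], [316, 238], [369, 267], [392, 231]], [[299, 195], [262, 204], [280, 230], [317, 219]]]
tray_blue [[[461, 240], [439, 276], [502, 311], [521, 272]], [[247, 156], [220, 162], [231, 186], [260, 180]]]
tray_white [[[427, 276], [401, 316], [465, 359], [489, 316]], [[286, 151], [260, 157], [272, 181], [300, 175]]]
```

View pics/crop_c.png

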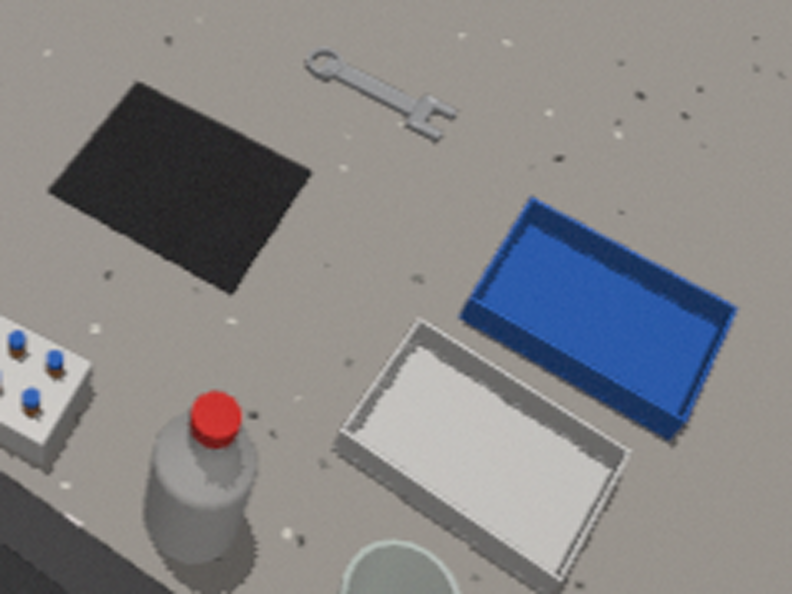

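View pics/crop_d.png

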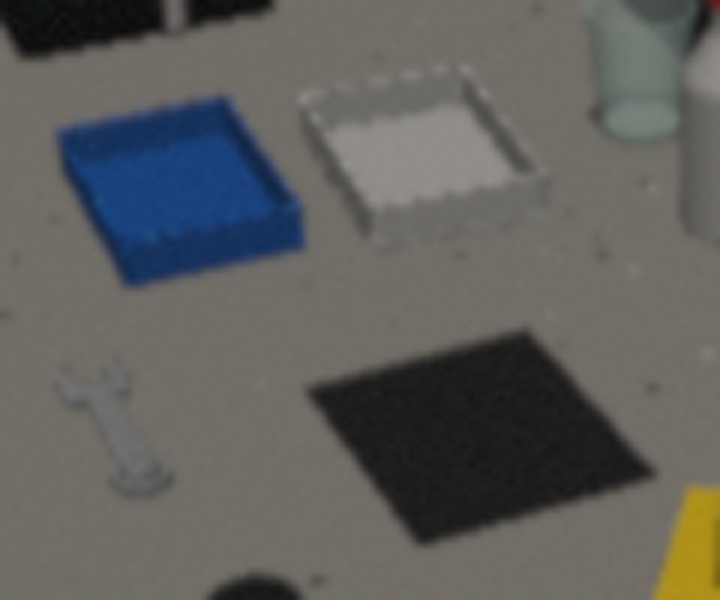

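```bash
cat > f2.py <<'E'
from fit import *
from scipy.optimize import linear_sum_assignment
S=shot("scene");D=shot("side")
def rect(nm,ptsS,ptsD,hx,hy,z,g):
    o=[]; 
    for p,pts in((S,ptsS),(D,ptsD)):
        W=np.array([[g[0]+a*hx,g[1]+b*hy,z] for a in(-1,1) for b in(-1,1)]); L=[(a*hx,b*hy,z) for a in(-1,1) for b in(-1,1)]
        C=np.linalg.norm(proj(p,W)[:,None]-np.array(pts)[None],axis=2); i,j=linear_sum_assignment(C)
        o+=[(p,pts[b],L[a],0) for a,b in zip(i,j)]
    x,r=fit(o,[g[0],g[1],0,0,0.]); print(nm,x[:2].round(4),np.degrees(x[2]).round(2),r.round(1))
rect("mat",[(341.5,204.8),(394.5,232.4),(370.6,269.1),(314.5,237.6)],[(297.8,195),(319.2,219),(280.2,230.8),(261,204.7)],.0675,.0825,.004,(.525,0))
rect("blue",[(461.5,240),(523.3,273.3),(506.7,307.3),(440,275.8)],[(220,162),(247.5,156.2),(260,175.3),(231.3,181.7)],.055,.08,.03,(.456,.312))
E
python3 f2.py
python3 - <<'E'
from h import *
S=shot("scene"); print(onz(S,(397,198),0.005),onz(S,(436,218),.005))  # spanner
E
```

```text
mat [0.522  0.0009] 1.93 [-0.4 -0.4  0.3 -0.4 -0.7  0.5 -0.7  0.5 -0.9 -0.2 -0.9 -0.3  0.2 -0.2
 -0.2 -0.7 -0.4]
blue [0.4513 0.3094] -0.46 [-2.1 -0.1 -0.7  0.1  0.8 -4.8  0.1  1.3 -0.9 -0.7 -0.9 -0.4  0.7 -1.
  0.1 -0.5 -0.5]
[0.34627167 0.03053671 0.005     ] [0.34623538 0.14944206 0.005     ]
```

```bash
python3 - <<'E'
from h import *
S=shot("scene");D=shot("side")
for n,h in [("clear_bottle",.075),("amber_bottle",.1),("wash_bottle",.08),("jar",.03),("vial_rack",.018),("beaker",.04)]:
    P=[]
    for p in(S,D):
        r=nets.look_for(p,n)[0]; P.append(ray(p,np.array(r["at"])*[640,400]))
    (o1,d1),(o2,d2)=P
    A=np.array([d1,-d2]).T; t=np.linalg.lstsq(A,o2-o1,rcond=None)[0]
    print(n,(o1+d1*t[0]).round(3),(o2+d2*t[1]).round(3))
c=np.radians(55.6); R=np.array([[np.cos(c),-np.sin(c)],[np.sin(c),np.cos(c)]])
X=np.array([.5785,-.2194])
g=X+R@[0,-.018]; print("grip",g)
# corners of gripper body
print([ (g+R@np.array([a*.0375,b*.095])).round(3) for a in(-1,1) for b in(-1,1)])
E
```

```text
clear_bottle [ 0.738 -0.19   0.063] [ 0.736 -0.189  0.063]
amber_bottle [ 0.608 -0.463  0.097] [ 0.616 -0.468  0.098]
wash_bottle [0.744 0.145 0.058] [0.747 0.143 0.057]
jar [ 0.539 -0.264 -0.024] [ 0.355 -0.173  0.033]
vial_rack [ 0.74  -0.018  0.023] [ 0.745 -0.021  0.022]
beaker [0.745 0.282 0.052] [0.731 0.29  0.057]
grip [ 0.59335204 -0.22956941]
[array([ 0.651, -0.314]), array([ 0.494, -0.207]), array([ 0.693, -0.252]), array([ 0.536, -0.145])]
```

Emit:
{"op": "play_rows", "data": {
  "series": [
    {"tx": 0.02,"ty": -0.0495,"tz": 0,"turn": -0.082},
    {"tx": 0.02,"ty": -0.0495,"tz": 0,"turn": -0.082},
    {"tx": 0.02,"ty": -0.0495,"tz": 0,"turn": -0.082},
    {"tx": 0.02,"ty": -0.0495,"tz": 0,"turn": -0.082},
    {"tx": 0.02,"ty": -0.0495,"tz": 0,"turn": -0.082},
    {"tx": 0.02,"ty": -0.0495,"tz": 0,"turn": -0.082},
    {"tx": 0.02,"ty": -0.0495,"tz": 0,"turn": -0.082},
    {"tx": 0.02,"ty": -0.0495,"tz": 0,"turn": -0.082},
    {"tx": 0.02,"ty": -0.0495,"tz": 0,"turn": -0.082},
    {"tx": 0.02,"ty": -0.0495,"tz": 0,"turn": -0.082}
  ],
  "gripper": 1
}}

```text
time_s: 3.9
position: [0.4334, 0.1647, 0.2926]
tcp_rot: [[0.967, 0.254, 0.001], [0.254, -0.967, 0.0], [0.001, 0.0, -1.0]]
force: [0.8, 0.8, -0.0]
opening: 0.994
```

Emit:
{"op": "play_rows", "data": {
  "series": [
    {"tx": 0.02,"ty": -0.0495,"tz": -0.008,"turn": -0.082},
    {"tx": 0.02,"ty": -0.0495,"tz": -0.008,"turn": -0.082},
    {"tx": 0.02,"ty": -0.0495,"tz": -0.008,"turn": -0.082},
    {"tx": 0.02,"ty": -0.0495,"tz": -0.008,"turn": -0.082},
    {"tx": 0.02,"ty": -0.0495,"tz": -0.008,"turn": -0.082},
    {"tx": 0.02,"ty": -0.0495,"tz": -0.008,"turn": -0.082},
    {"tx": 0.02,"ty": -0.0495,"tz": -0.008,"turn": -0.082},
    {"tx": 0.02,"ty": -0.0495,"tz": -0.008,"turn": -0.082},
    {"tx": 0.02,"ty": -0.0495,"tz": -0.008,"turn": -0.082},
    {"tx": 0.02,"ty": -0.0495,"tz": -0.008,"turn": -0.082}
  ]
}}

```text
time_s: 4.9
position: [0.5933, -0.2315, 0.228]
tcp_rot: [[0.824, -0.567, 0.0], [-0.567, -0.824, 0.0], [0.0, -0.0, -1.0]]
force: [0.4, -0.6, 0.3]
opening: 0.998
```

```bash
python3 - <<'E'
from h import *
st()
W=shot("wrist","w1"); S=shot("scene","s1")
c=np.radians(55.6); R=np.array([[np.cos(c),-np.sin(c)],[np.sin(c),np.cos(c)]]); X=np.array([.5785,-.2194])
im=W["pixels"].copy()
for b in [(-60,-36+6,42.5),(60,-30,42.5),(60,42,42.5),(-60,42,42.5),(22,-46,86),(-22,-46,86),(-22,-36,86),(22,-36,86),(22,14,85),(-22,14,85),(22,6,85),(-22,6,85)]:
    b=np.array(b)/1000; P=np.append(X+R@b[:2],b[2]); u=proj(W,P); print(b,u.round(0)); cv2.circle(im,tuple(int(round(q)) for q in u),3,(0,0,255),1)
cv2.imwrite("pics/w1m.png",im)
E
```

```text
t 4.9 pos [ 0.5933 -0.2315  0.228 ] yaw_x -34.51 F [ 0.4 -0.6  0.3] open 0.998
[-0.06   -0.03    0.0425] [333. 255.]
[ 0.06   -0.03    0.0425] [334. 129.]
[0.06   0.042  0.0425] [251. 129.]
[-0.06    0.042   0.0425] [259. 255.]
[ 0.022 -0.046  0.086] [357. 184.]
[-0.022 -0.046  0.086] [355. 237.]
[-0.022 -0.036  0.086] [343. 237.]
[ 0.022 -0.036  0.086] [344. 184.]
[0.022 0.014 0.085] [279. 184.]
[-0.022  0.014  0.085] [281. 237.]
[0.022 0.006 0.085] [289. 184.]
[-0.022  0.006  0.085] [291. 237.]
```

View pics/w1m.png

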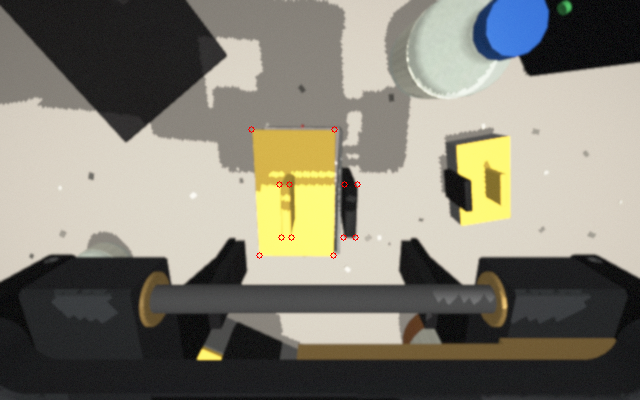

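Emit:
{"op": "play_rows", "data": {
  "series": [
    {"ty": 0.0024,"tz": -0.025},
    {"tz": -0.025},
    {"tz": -0.025},
    {"tz": -0.025},
    {"tz": -0.025},
    {"tz": -0.0125},
    {"tz": 0}
  ]
}}

```text
invalid input
```

Emit:
{"op": "play_rows", "data": {
  "series": [
    {"tz": 0},
    {"tz": 0},
    {"tz": 0},
    {"tz": 0},
    {"tz": 0},
    {"tz": 0},
    {"tz": 0},
    {"tz": 0}
  ],
  "gripper": 0
}}

```text
invalid input
```

Emit:
{"op": "play_rows", "data": {
  "series": [
    {"tx": 0,"ty": 0.0024,"tz": -0.025,"turn": 0},
    {"tx": 0,"ty": 0,"tz": -0.025,"turn": 0},
    {"tx": 0,"ty": 0,"tz": -0.025,"turn": 0},
    {"tx": 0,"ty": 0,"tz": -0.025,"turn": 0},
    {"tx": 0,"ty": 0,"tz": -0.025,"turn": 0},
    {"tx": 0,"ty": 0,"tz": -0.0125,"turn": 0},
    {"tx": 0,"ty": 0,"tz": 0,"turn": 0}
  ]
}}

```text
time_s: 5.7
position: [0.5919, -0.2268, 0.1169]
tcp_rot: [[0.827, -0.563, -0.003], [-0.563, -0.827, 0.002], [-0.004, 0.0, -1.0]]
force: [-0.4, -0.1, 0.1]
opening: 1.0
```

Emit:
{"op": "play_rows", "data": {
  "series": [
    {"tx": 0,"ty": 0,"tz": 0,"turn": 0},
    {"tx": 0,"ty": 0,"tz": 0,"turn": 0},
    {"tx": 0,"ty": 0,"tz": 0,"turn": 0},
    {"tx": 0,"ty": 0,"tz": 0,"turn": 0},
    {"tx": 0,"ty": 0,"tz": 0,"turn": 0},
    {"tx": 0,"ty": 0,"tz": 0,"turn": 0},
    {"tx": 0,"ty": 0,"tz": 0,"turn": 0},
    {"tx": 0,"ty": 0,"tz": 0,"turn": 0}
  ],
  "gripper": 0
}}

```text
time_s: 6.5
position: [0.5937, -0.2283, 0.1189]
tcp_rot: [[0.826, -0.563, 0.002], [-0.563, -0.826, -0.001], [0.003, -0.0, -1.0]]
force: [2.8, -1.6, 3.2]
opening: 0.613
```

Emit:
{"op": "play_rows", "data": {
  "series": [
    {"tx": 0,"ty": 0,"tz": 0.008,"turn": 0},
    {"tx": 0,"ty": 0,"tz": 0.015,"turn": 0},
    {"tx": 0,"ty": 0,"tz": 0.02,"turn": 0},
    {"tx": 0,"ty": 0,"tz": 0.02,"turn": 0},
    {"tx": 0,"ty": 0,"tz": 0.02,"turn": 0},
    {"tx": 0,"ty": 0,"tz": 0.012,"turn": 0},
    {"tx": 0,"ty": 0,"tz": 0.005,"turn": 0},
    {"tx": 0,"ty": 0,"tz": 0,"turn": 0}
  ]
}}

```text
time_s: 7.3
position: [0.5926, -0.2277, 0.1985]
tcp_rot: [[0.826, -0.563, -0.0], [-0.563, -0.826, 0.0], [-0.0, 0.0, -1.0]]
force: [-0.4, 0.5, -4.5]
opening: 0.614
```

```bash
python3 - <<'E'
from h import *
st(); shot("scene","s2"); D=shot("side","d2"); 
a=cv2.imread('pics/s2.png')[90:290,180:400]; cv2.imwrite('pics/s2c.png',cv2.resize(a,None,fx=3,fy=3))
E
```

```text
t 7.3 pos [ 0.5926 -0.2277  0.1985] yaw_x -34.28 F [-0.4  0.5 -4.5] open 0.614
```

View pics/s2c.png

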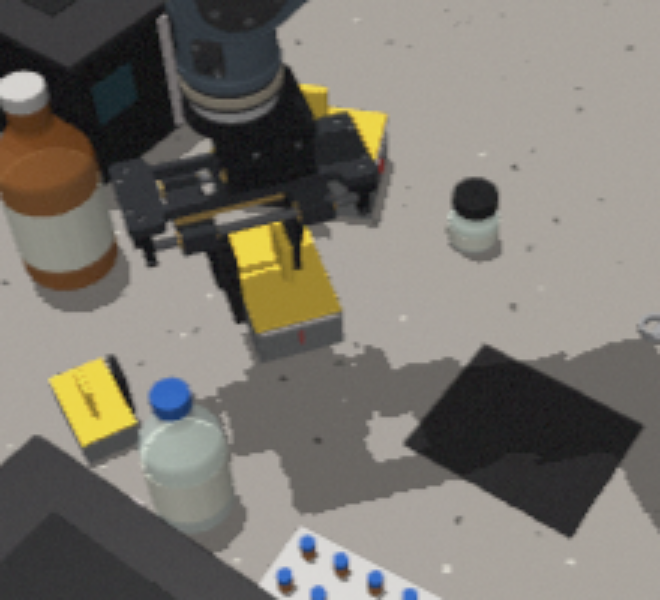

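View pics/d2.png

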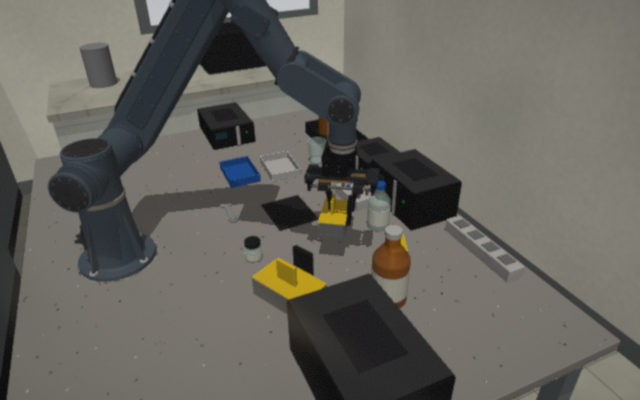

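Emit:
{"op": "play_rows", "data": {
  "series": [
    {"tx": -0.004,"ty": 0.018,"tz": 0,"turn": 0.036},
    {"tx": -0.006,"ty": 0.026,"tz": 0,"turn": 0.052},
    {"tx": -0.007,"ty": 0.032,"tz": 0,"turn": 0.064},
    {"tx": -0.007,"ty": 0.032,"tz": 0,"turn": 0.064},
    {"tx": -0.0075,"ty": 0.033,"tz": 0,"turn": 0.066},
    {"tx": -0.0075,"ty": 0.033,"tz": 0,"turn": 0.066},
    {"tx": -0.007,"ty": 0.032,"tz": 0,"turn": 0.064},
    {"tx": -0.007,"ty": 0.032,"tz": 0,"turn": 0.064},
    {"tx": -0.0065,"ty": 0.028,"tz": 0,"turn": 0.056},
    {"tx": -0.005,"ty": 0.02,"tz": 0,"turn": 0.04}
  ]
}}

```text
time_s: 8.4
position: [0.5396, 0.0034, 0.1977]
tcp_rot: [[1.0, 0.005, -0.003], [0.005, -1.0, 0.001], [-0.003, -0.001, -1.0]]
force: [-0.3, -0.0, -4.4]
opening: 0.613
```

Emit:
{"op": "play_rows", "data": {
  "series": [
    {"tx": 0,"ty": 0,"tz": -0.01,"turn": 0},
    {"tx": 0,"ty": 0,"tz": -0.015,"turn": 0},
    {"tx": 0,"ty": 0,"tz": -0.02,"turn": 0},
    {"tx": 0,"ty": 0,"tz": -0.02,"turn": 0},
    {"tx": 0,"ty": 0,"tz": -0.015,"turn": 0},
    {"tx": 0,"ty": 0,"tz": -0.008,"turn": 0},
    {"tx": 0,"ty": 0,"tz": 0,"turn": 0}
  ]
}}

```text
time_s: 9.1
position: [0.5408, 0.0005, 0.1265]
tcp_rot: [[1.0, -0.0, -0.002], [-0.0, -1.0, 0.0], [-0.002, -0.0, -1.0]]
force: [-0.2, 0.3, -5.2]
opening: 0.614
```

Emit:
{"op": "play_rows", "data": {
  "series": [
    {"tx": 0,"ty": 0,"tz": -0.003,"turn": 0},
    {"tx": 0,"ty": 0,"tz": -0.0015,"turn": 0},
    {"tx": 0,"ty": 0,"tz": 0,"turn": 0}
  ]
}}

```text
time_s: 9.4
position: [0.5415, 0.001, 0.1246]
tcp_rot: [[1.0, 0.001, 0.001], [0.001, -1.0, -0.0], [0.001, 0.0, -1.0]]
force: [-0.3, 0.4, -4.0]
opening: 0.614
```

Emit:
{"op": "play_rows", "data": {
  "series": [
    {"tx": 0,"ty": 0,"tz": -0.0013,"turn": 0},
    {"tx": 0,"ty": 0,"tz": -0.0013,"turn": 0},
    {"tx": 0,"ty": 0,"tz": 0,"turn": 0}
  ]
}}

```text
time_s: 9.7
position: [0.5415, 0.001, 0.1229]
tcp_rot: [[1.0, 0.001, 0.001], [0.001, -1.0, -0.0], [0.001, 0.0, -1.0]]
force: [0.0, 0.6, 1.6]
opening: 0.613
```

Emit:
{"op": "play_rows", "data": {
  "series": [
    {"tx": 0,"ty": 0,"tz": 0,"turn": 0},
    {"tx": 0,"ty": 0,"tz": 0,"turn": 0},
    {"tx": 0,"ty": 0,"tz": 0,"turn": 0},
    {"tx": 0,"ty": 0,"tz": 0,"turn": 0},
    {"tx": 0,"ty": 0,"tz": 0,"turn": 0},
    {"tx": 0,"ty": 0,"tz": 0,"turn": 0},
    {"tx": 0,"ty": 0,"tz": 0.02,"turn": 0},
    {"tx": 0,"ty": 0,"tz": 0.025,"turn": 0},
    {"tx": 0,"ty": 0,"tz": 0.025,"turn": 0},
    {"tx": 0,"ty": 0,"tz": 0,"turn": 0}
  ],
  "gripper": 1
}}

```text
time_s: 10.7
position: [0.5428, 0.0007, 0.1804]
tcp_rot: [[1.0, 0.001, 0.005], [0.001, -1.0, -0.001], [0.005, 0.001, -1.0]]
force: [0.1, 0.7, -0.6]
opening: 1.0
```

```bash
cat > ov.py <<'E'
from h import *
import sys
def overlay(p,x,y,yaw,lid,z0,name,crop=None):
    c=np.radians(yaw); R=np.array([[np.cos(c),-np.sin(c)],[np.sin(c),np.cos(c)]]); im=p["pixels"].copy()
    im=cv2.resize(im,None,fx=3,fy=3,interpolation=2)
    for b in [(-60,-36+lid,42.5),(60,-36+lid,42.5),(60,36+lid,42.5),(-60,36+lid,42.5),(60,-36,0),(60,36,0),(-60,36,0),(22,-46,86),(-22,-46,86),(-22,-36,86),(22,-36,86),(22,8+lid,85),(-22,8+lid,85),(22,lid,85),(-22,lid,85)]:
        b=np.array(b)/1000; P=np.append(np.array([x,y])+R@b[:2],b[2]+z0); u=proj(p,P); cv2.circle(im,tuple(int(round(q*3+1)) for q in u),3,(0,0,255),1)
    if crop: a,b,c_,d=crop; im=im[3*b:3*d,3*a:3*c_]
    cv2.imwrite(f"pics/{name}.png",im)
E
python3 - <<'E'
from ov import *
st(); W=shot("wrist"); S=shot("scene"); D=shot("side")
overlay(W,.522,.001,90,0,.004,"w3",(190,90,450,280)); overlay(S,.522,.001,90,0,.004,"s3",(260,140,440,300)); overlay(D,.522,.001,90,0,.004,"d3",(230,150,380,260))
E
```

```text
t 10.7 pos [0.5428 0.0007 0.1804] yaw_x 0.04 F [ 0.1  0.7 -0.6] open 1.0
```

View pics/w3.png

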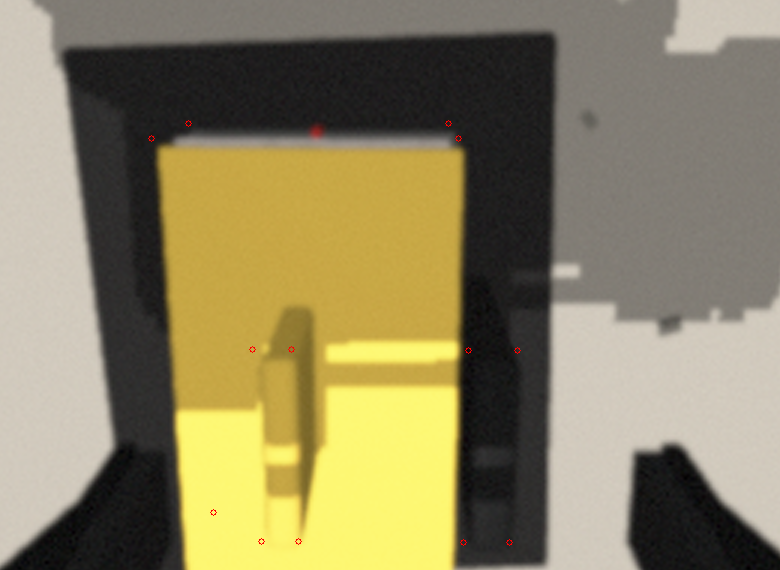

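View pics/s3.png

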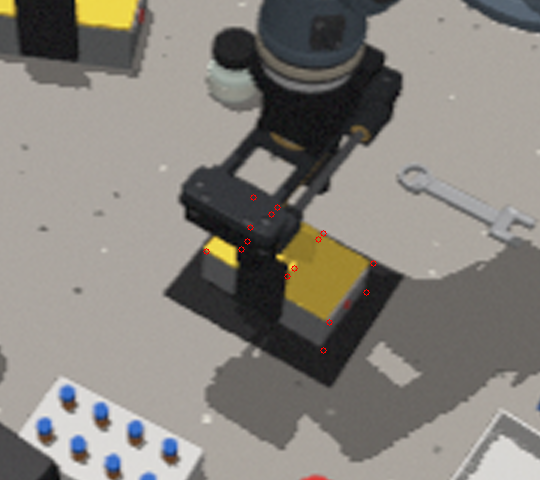

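Emit:
{"op": "play_rows", "data": {
  "series": [
    {"tx": -0.02,"ty": 0,"tz": 0,"turn": 0},
    {"tx": -0.025,"ty": 0,"tz": 0,"turn": 0},
    {"tx": -0.02,"ty": 0,"tz": 0,"turn": 0},
    {"tx": 0,"ty": 0,"tz": 0,"turn": 0},
    {"tx": 0,"ty": 0,"tz": -0.02,"turn": 0},
    {"tx": 0,"ty": 0,"tz": -0.02,"turn": 0},
    {"tx": 0,"ty": 0,"tz": -0.02,"turn": 0},
    {"tx": 0,"ty": 0,"tz": -0.01,"turn": 0},
    {"tx": 0,"ty": 0,"tz": 0,"turn": 0}
  ]
}}

```text
time_s: 11.75
position: [0.4892, 0.001, 0.1208]
tcp_rot: [[1.0, 0.0, -0.002], [0.0, -1.0, 0.001], [-0.002, -0.001, -1.0]]
force: [-0.6, -1.0, 0.3]
opening: 0.996
```

Emit:
{"op": "play_rows", "data": {
  "series": [
    {"tx": -0.008,"ty": 0,"tz": 0,"turn": 0},
    {"tx": -0.012,"ty": 0,"tz": 0,"turn": 0},
    {"tx": -0.012,"ty": 0,"tz": 0,"turn": 0},
    {"tx": -0.013,"ty": 0,"tz": 0,"turn": 0},
    {"tx": -0.013,"ty": 0,"tz": 0,"turn": 0},
    {"tx": -0.013,"ty": 0,"tz": 0,"turn": 0},
    {"tx": -0.013,"ty": 0,"tz": 0,"turn": 0},
    {"tx": -0.012,"ty": 0,"tz": 0,"turn": 0},
    {"tx": -0.007,"ty": 0,"tz": 0,"turn": 0},
    {"tx": 0,"ty": 0,"tz": 0,"turn": 0}
  ]
}}

```text
time_s: 12.75
position: [0.4054, 0.0012, 0.1221]
tcp_rot: [[1.0, 0.0, -0.002], [0.0, -1.0, 0.001], [-0.002, -0.001, -1.0]]
force: [0.3, -0.5, 0.1]
opening: 0.998
```

```bash
python3 - <<'E'
from ov import *
st(); W=shot("wrist","w4"); S=shot("scene")
overlay(S,.5235,-.001,90,72,.004,"s4",(260,130,440,300))
E
```

```text
t 12.75 pos [0.4054 0.0012 0.1221] yaw_x 0.02 F [ 0.3 -0.5  0.1] open 0.998
```

View pics/s4.png

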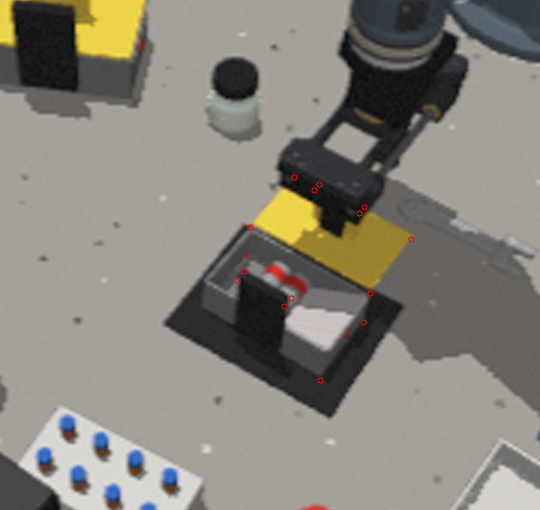

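View pics/w4.png

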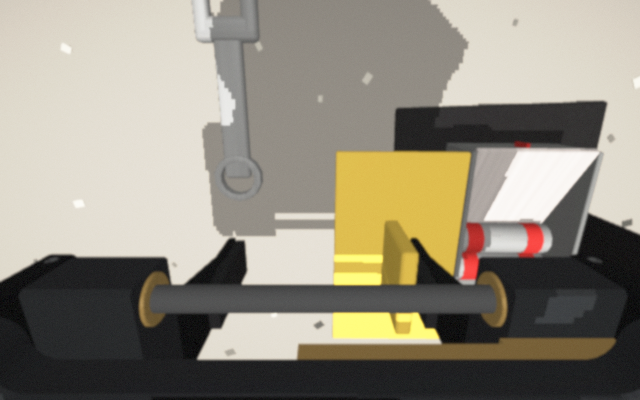

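Emit:
{"op": "play_rows", "data": {
  "series": [
    {"tx": 0.006,"ty": 0,"tz": 0,"turn": 0},
    {"tx": 0,"ty": 0,"tz": 0.025,"turn": 0},
    {"tx": 0,"ty": 0,"tz": 0.03,"turn": 0},
    {"tx": 0,"ty": 0,"tz": 0.02,"turn": 0},
    {"tx": 0.03,"ty": 0,"tz": 0,"turn": 0},
    {"tx": 0.045,"ty": 0,"tz": 0,"turn": 0},
    {"tx": 0.045,"ty": 0,"tz": 0,"turn": 0},
    {"tx": 0.045,"ty": -0.0025,"tz": 0,"turn": 0},
    {"tx": 0.027,"ty": 0,"tz": 0,"turn": 0},
    {"tx": 0,"ty": 0,"tz": 0,"turn": 0}
  ],
  "gripper": 0.55
}}

```text
time_s: 13.85
position: [0.5694, -0.0015, 0.1825]
tcp_rot: [[1.0, 0.001, 0.006], [0.001, -1.0, -0.001], [0.006, 0.001, -1.0]]
force: [-1.0, 0.6, 1.0]
opening: 0.552
```

```bash
python3 - <<'E'
from ov import *
st(); W=shot("wrist"); S=shot("scene"); D=shot("side")
overlay(W,.5235,-.001,90,73,.004,"w5",(190,100,450,300)); overlay(D,.5235,-.001,90,73,.004,"d5",(220,140,380,260))
E
```

```text
t 13.85 pos [ 0.5694 -0.0015  0.1825] yaw_x 0.06 F [-1.   0.6  1. ] open 0.552
```

View pics/w5.png

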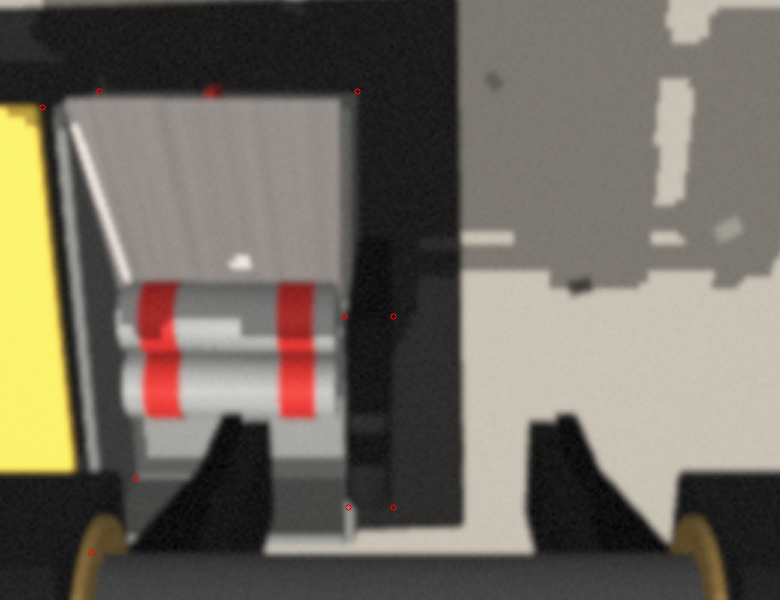

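View pics/d5.png

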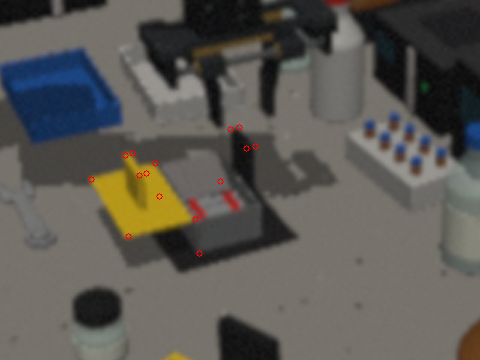

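Emit:
{"op": "play_rows", "data": {
  "series": [
    {"tx": 0,"ty": 0,"tz": -0.02,"turn": 0},
    {"tx": 0,"ty": 0,"tz": -0.025,"turn": 0},
    {"tx": 0,"ty": 0,"tz": -0.02,"turn": 0},
    {"tx": 0,"ty": 0,"tz": -0.008,"turn": 0},
    {"tx": 0,"ty": 0,"tz": 0,"turn": 0},
    {"tx": 0,"ty": 0,"tz": 0,"turn": 0}
  ]
}}

```text
time_s: 14.6
position: [0.565, -0.001, 0.1242]
tcp_rot: [[1.0, 0.0, 0.0], [0.0, -1.0, 0.0], [0.0, -0.0, -1.0]]
force: [-0.3, -1.0, -0.2]
opening: 0.547
```

Good; close on the ear.

Emit:
{"op": "play_rows", "data": {
  "series": [
    {"tx": 0,"ty": 0,"tz": 0,"turn": 0},
    {"tx": 0,"ty": 0,"tz": 0,"turn": 0},
    {"tx": 0,"ty": 0,"tz": 0,"turn": 0},
    {"tx": 0,"ty": 0,"tz": 0,"turn": 0},
    {"tx": 0,"ty": 0,"tz": 0,"turn": 0},
    {"tx": 0,"ty": 0,"tz": 0,"turn": 0},
    {"tx": 0,"ty": 0,"tz": 0,"turn": 0},
    {"tx": 0,"ty": 0,"tz": 0,"turn": 0},
    {"tx": 0,"ty": 0,"tz": 0,"turn": 0},
    {"tx": 0,"ty": 0,"tz": 0,"turn": 0}
  ],
  "gripper": 0
}}

```text
time_s: 15.6
position: [0.5642, -0.0009, 0.1238]
tcp_rot: [[1.0, 0.001, -0.003], [0.001, -1.0, 0.0], [-0.003, -0.0, -1.0]]
force: [-4.9, -0.8, 4.9]
opening: 0.112
```

Emit:
{"op": "play_rows", "data": {
  "series": [
    {"tx": 0,"ty": 0,"tz": 0.005,"turn": 0},
    {"tx": 0,"ty": 0,"tz": 0.008,"turn": 0},
    {"tx": 0,"ty": 0,"tz": 0.012,"turn": 0},
    {"tx": 0,"ty": 0,"tz": 0.012,"turn": 0},
    {"tx": 0,"ty": 0,"tz": 0.008,"turn": 0},
    {"tx": 0,"ty": 0,"tz": 0.005,"turn": 0},
    {"tx": 0,"ty": 0,"tz": 0,"turn": 0}
  ]
}}

```text
time_s: 16.3
position: [0.5656, -0.001, 0.1646]
tcp_rot: [[1.0, 0.001, 0.002], [0.001, -1.0, -0.0], [0.002, 0.0, -1.0]]
force: [-0.0, -0.3, -4.2]
opening: 0.111
```

```bash
python3 - <<'E'
from ov import *
st(); S=shot("scene"); D=shot("side")
overlay(S,.5235,-.001,90,73,.044,"s6",(260,110,440,300)); overlay(D,.5235,-.001,90,73,.044,"d6",(220,140,380,260))
E
```

```text
t 16.3 pos [ 0.5656 -0.001   0.1646] yaw_x 0.04 F [-0.  -0.3 -4.2] open 0.111
```

View pics/s6.png

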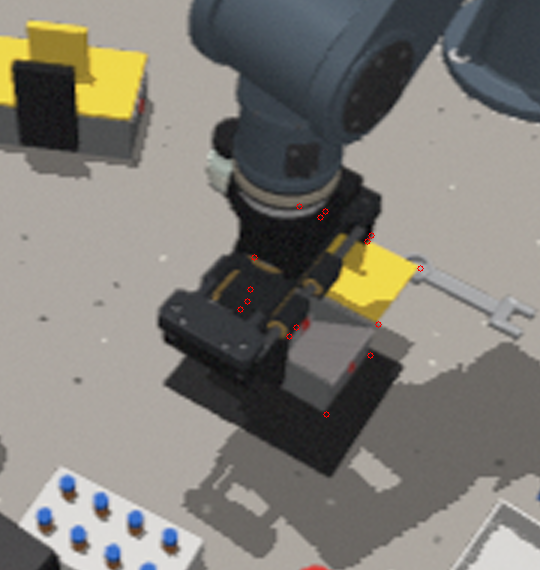

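View pics/d6.png

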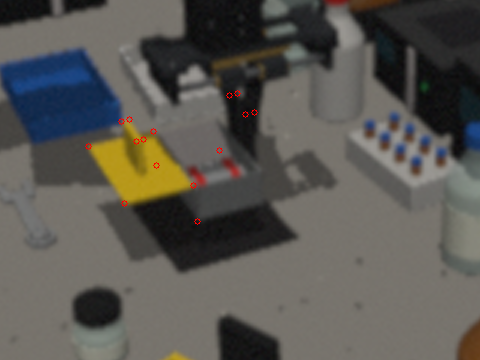

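Emit:
{"op": "play_rows", "data": {
  "series": [
    {"tx": -0.005,"ty": 0.01,"tz": 0,"turn": 0},
    {"tx": -0.009,"ty": 0.02,"tz": 0,"turn": 0},
    {"tx": -0.011,"ty": 0.025,"tz": 0,"turn": 0},
    {"tx": -0.011,"ty": 0.025,"tz": 0,"turn": 0},
    {"tx": -0.011,"ty": 0.025,"tz": 0,"turn": 0},
    {"tx": -0.011,"ty": 0.025,"tz": 0,"turn": 0},
    {"tx": -0.011,"ty": 0.025,"tz": 0,"turn": 0},
    {"tx": -0.01,"ty": 0.02,"tz": 0,"turn": 0},
    {"tx": -0.008,"ty": 0.015,"tz": 0,"turn": 0},
    {"tx": -0.004,"ty": 0.01,"tz": 0,"turn": 0}
  ]
}}

```text
time_s: 17.4
position: [0.4907, 0.1605, 0.1636]
tcp_rot: [[1.0, 0.002, -0.002], [0.002, -1.0, 0.0], [-0.002, -0.0, -1.0]]
force: [-0.2, 0.8, -4.2]
opening: 0.111
```

Emit:
{"op": "play_rows", "data": {
  "series": [
    {"tx": 0,"ty": 0,"tz": -0.008,"turn": 0},
    {"tx": 0,"ty": 0,"tz": -0.01,"turn": 0},
    {"tx": 0,"ty": 0,"tz": -0.01,"turn": 0},
    {"tx": 0,"ty": 0,"tz": -0.005,"turn": 0},
    {"tx": 0,"ty": 0,"tz": 0,"turn": 0},
    {"tx": 0,"ty": 0,"tz": 0,"turn": 0}
  ]
}}

```text
time_s: 18.0
position: [0.4926, 0.1586, 0.1371]
tcp_rot: [[1.0, -0.0, -0.0], [-0.0, -1.0, -0.0], [-0.0, 0.0, -1.0]]
force: [0.3, -0.5, -4.1]
opening: 0.105
```

```bash
python3 - <<'E'
from ov import *
s=st(); S=shot("scene"); D=shot("side")
x,y,z=s["position"]
overlay(S,x-.041,y,90,73,z-.1198,"s7",(340,150,540,330)); overlay(D,x-.041,y,90,73,z-.1198,"d7",(190,110,350,240))
E
```

```text
t 18.0 pos [0.4926 0.1586 0.1371] yaw_x -0.01 F [ 0.3 -0.5 -4.1] open 0.105
```

View pics/s7.png

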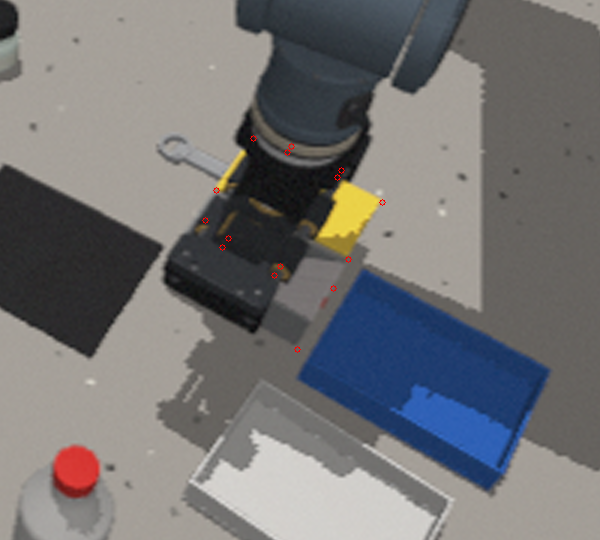

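View pics/d7.png

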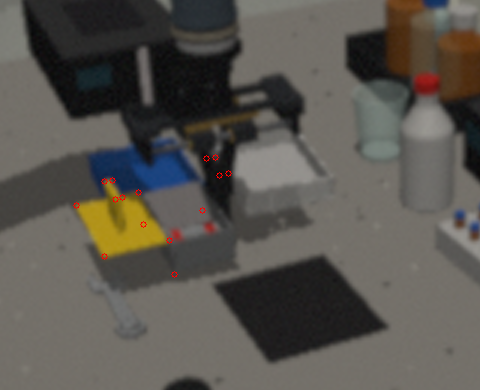

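Emit:
{"op": "play_rows", "data": {
  "series": [
    {"tx": 0,"ty": 0.0065,"tz": 0,"turn": 0},
    {"tx": 0,"ty": 0.0065,"tz": 0,"turn": 0},
    {"tx": 0,"ty": 0.0067,"tz": 0.006,"turn": 0},
    {"tx": 0,"ty": 0.0067,"tz": 0.006,"turn": 0},
    {"tx": 0,"ty": 0.0076,"tz": 0.0048,"turn": 0},
    {"tx": 0,"ty": 0.0076,"tz": 0.0048,"turn": 0},
    {"tx": 0,"ty": 0,"tz": 0,"turn": 0}
  ]
}}

```text
time_s: 18.8
position: [0.4922, 0.1926, 0.1555]
tcp_rot: [[1.0, 0.003, 0.0], [0.003, -1.0, -0.001], [0.0, 0.001, -1.0]]
force: [-0.3, -4.8, -1.9]
opening: 0.112
```

```bash
python3 - <<'E'
from h import *
s=st(); S=shot("scene"); D=shot("side")
cv2.imwrite("pics/s8.png",cv2.resize(S["pixels"][150:330,340:540],None,fx=3,fy=3)); cv2.imwrite("pics/d8.png",cv2.resize(D["pixels"][110:240,190:350],None,fx=4,fy=4))
E
```

```text
t 18.8 pos [0.4922 0.1926 0.1555] yaw_x 0.15 F [-0.3 -4.8 -1.9] open 0.112
```

View pics/s8.png

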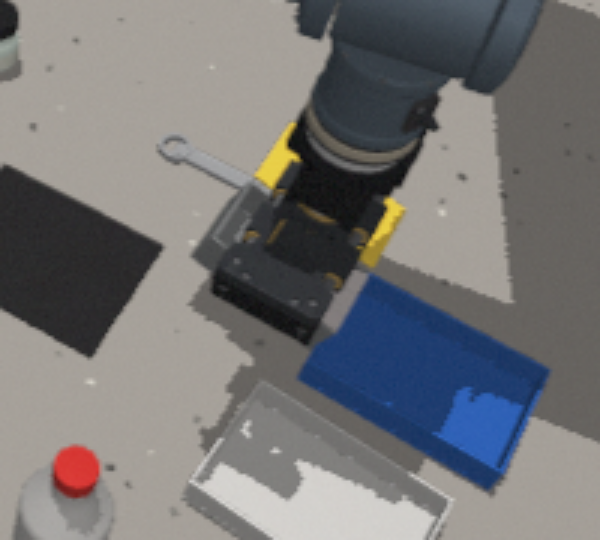

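View pics/d8.png

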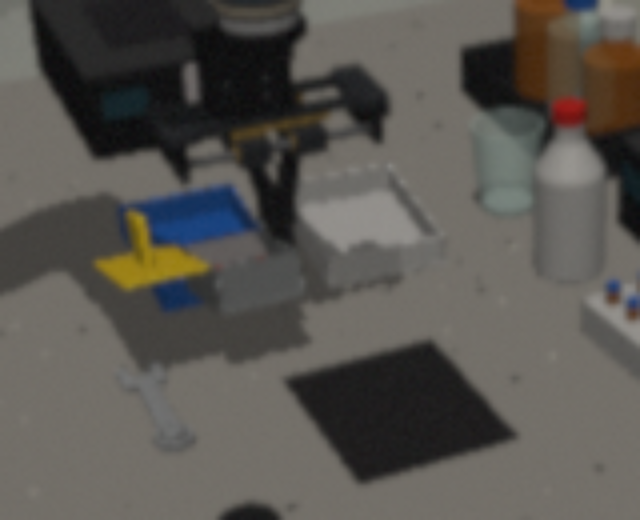

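Emit:
{"op": "play_rows", "data": {
  "series": [
    {"tx": 0,"ty": 0.0084,"tz": 0.0033,"turn": 0},
    {"tx": 0,"ty": 0.0084,"tz": 0.0033,"turn": 0},
    {"tx": 0,"ty": 0.0088,"tz": 0.0018,"turn": 0},
    {"tx": 0,"ty": 0.0088,"tz": 0.0018,"turn": 0},
    {"tx": 0,"ty": 0.009,"tz": 0.0003,"turn": 0},
    {"tx": 0,"ty": 0.009,"tz": 0.0003,"turn": 0},
    {"tx": 0,"ty": 0.009,"tz": -0.0006,"turn": 0},
    {"tx": 0,"ty": 0,"tz": 0,"turn": 0},
    {"tx": 0,"ty": 0,"tz": 0,"turn": 0}
  ]
}}

```text
time_s: 19.8
position: [0.4923, 0.2411, 0.1634]
tcp_rot: [[1.0, 0.001, -0.0], [0.001, -1.0, -0.001], [-0.0, 0.001, -1.0]]
force: [-0.4, -4.5, 3.1]
opening: 0.113
```

```bash
python3 - <<'E'
from h import *
s=st(); S=shot("scene"); D=shot("side")
cv2.imwrite("pics/s9.png",cv2.resize(S["pixels"][150:330,340:540],None,fx=3,fy=3)); cv2.imwrite("pics/d9.png",cv2.resize(D["pixels"][110:240,190:350],None,fx=4,fy=4))
E
```

```text
t 19.8 pos [0.4923 0.2411 0.1634] yaw_x 0.06 F [-0.4 -4.5  3.1] open 0.113
```

View pics/s9.png

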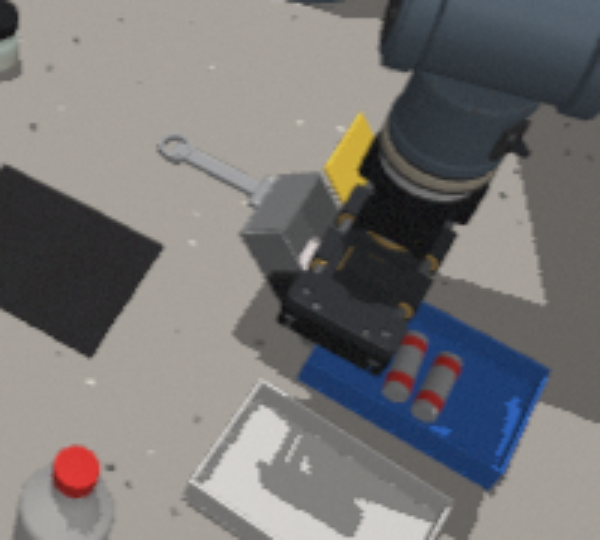

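View pics/d9.png

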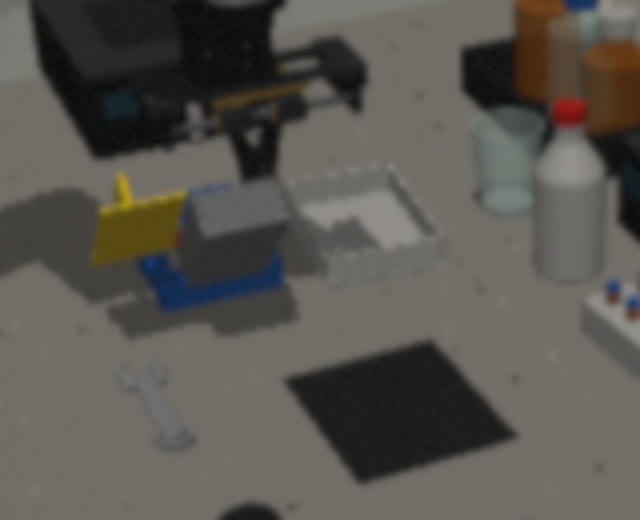

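```bash
python3 - <<'E'
from h import *
S=shot("scene")
for q in ["cartridge0"]:
    for r in nets.look_for(S,q)[:4]:
        uv=np.array(r["at"])*[640,400]; print(r["confidence"],uv,onz(S,uv,.014).round(3))
for uv in [(476,272.3),(485.7,278.7)]: print(onz(S,uv,.014))
E
```

```text
0.58 [476.416 274.6  ] [0.454 0.303 0.014]
0.58 [197.312 152.32 ] [ 0.552 -0.542  0.014]
0.54 [496.  284.2] [0.451 0.35  0.014]
[0.44823423 0.29933498 0.014     ]
[0.45114169 0.32474285 0.014     ]
```

Emit:
{"op": "play_rows", "data": {
  "series": [
    {"tx": 0,"ty": 0,"tz": 0.009,"turn": 0},
    {"tx": 0,"ty": 0,"tz": 0.009,"turn": 0},
    {"tx": 0,"ty": 0.012,"tz": 0,"turn": 0},
    {"tx": 0,"ty": 0.018,"tz": 0,"turn": 0},
    {"tx": 0,"ty": 0,"tz": 0,"turn": 0}
  ]
}}

```text
time_s: 20.5
position: [0.4926, 0.2678, 0.1773]
tcp_rot: [[1.0, 0.002, 0.001], [0.002, -1.0, 0.002], [0.001, -0.002, -1.0]]
force: [0.7, -1.0, -3.7]
opening: 0.113
```

```bash
python3 - <<'E'
from h import *
s=st(); S=shot("scene"); D=shot("side")
cv2.imwrite("pics/s10.png",cv2.resize(S["pixels"][150:330,340:540],None,fx=3,fy=3)); cv2.imwrite("pics/d10.png",cv2.resize(D["pixels"][110:240,190:350],None,fx=4,fy=4))
E
```

```text
t 20.5 pos [0.4926 0.2678 0.1773] yaw_x 0.12 F [ 0.7 -1.  -3.7] open 0.113
```

View pics/s10.png

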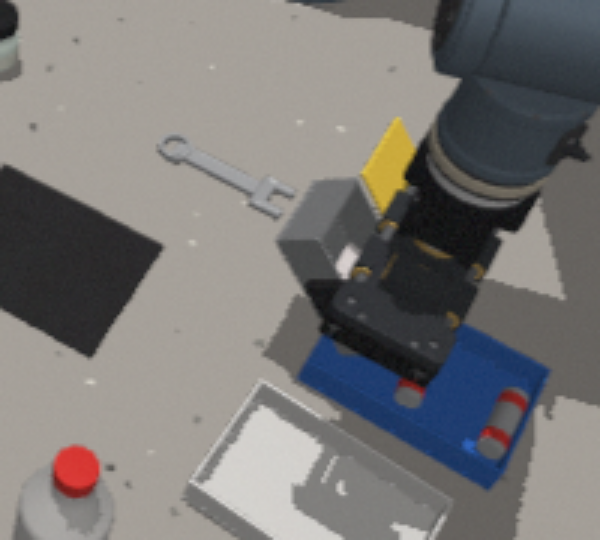

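View pics/d10.png

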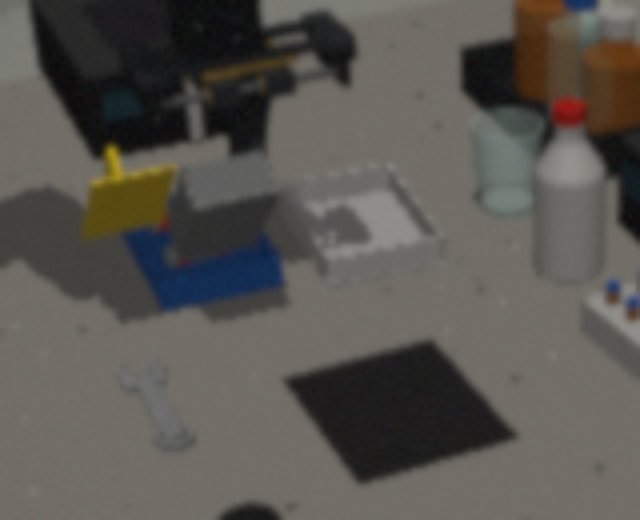

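Emit:
{"op": "play_rows", "data": {
  "series": [
    {"tx": 0,"ty": -0.001,"tz": -0.01,"turn": 0},
    {"tx": 0,"ty": -0.003,"tz": -0.01,"turn": 0},
    {"tx": 0,"ty": -0.002,"tz": -0.0055,"turn": 0},
    {"tx": 0,"ty": -0.0086,"tz": 0.0026,"turn": 0},
    {"tx": 0,"ty": -0.0086,"tz": 0.0026,"turn": 0},
    {"tx": 0,"ty": -0.0089,"tz": 0.0011,"turn": 0},
    {"tx": 0,"ty": -0.0089,"tz": 0.0011,"turn": 0},
    {"tx": 0,"ty": 0,"tz": 0,"turn": 0}
  ]
}}

```text
time_s: 21.4
position: [0.4926, 0.2322, 0.1627]
tcp_rot: [[1.0, -0.002, -0.0], [-0.002, -1.0, 0.001], [-0.0, -0.001, -1.0]]
force: [0.4, 3.1, 0.4]
opening: 0.116
```

```bash
python3 - <<'E'
from h import *
s=st(); S=shot("scene"); D=shot("side")
cv2.imwrite("pics/s11.png",cv2.resize(S["pixels"][150:330,340:540],None,fx=3,fy=3)); cv2.imwrite("pics/d11.png",cv2.resize(D["pixels"][110:240,190:350],None,fx=4,fy=4))
E
```

```text
t 21.4 pos [0.4926 0.2322 0.1627] yaw_x -0.1 F [0.4 3.1 0.4] open 0.116
```

View pics/s11.png

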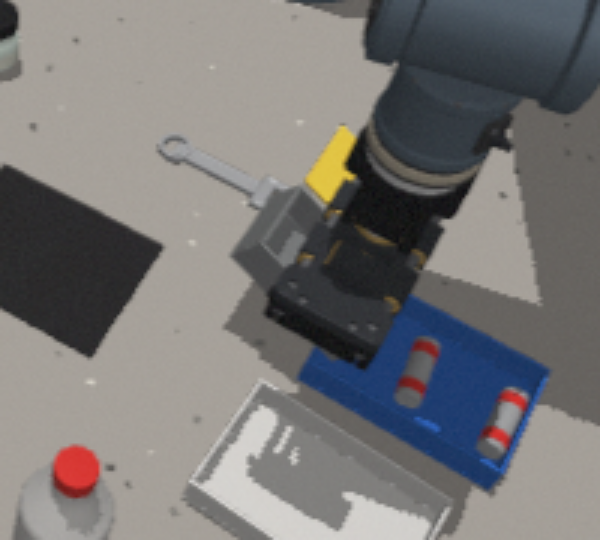

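View pics/d11.png

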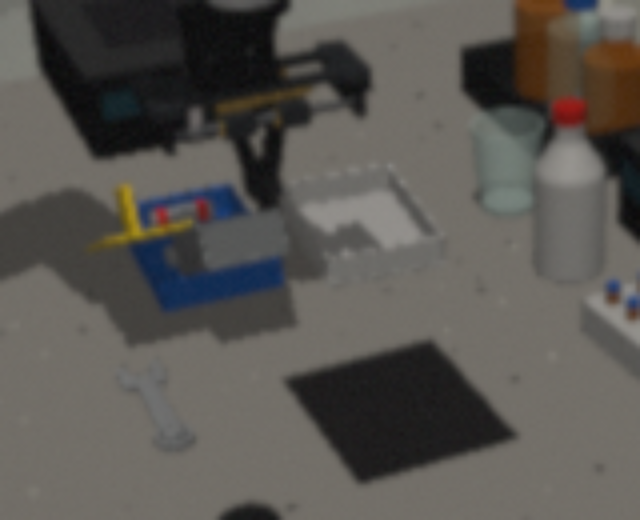

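Untipping works. Continue to level.

Emit:
{"op": "play_rows", "data": {
  "series": [
    {"tx": 0,"ty": -0.0089,"tz": -0.0005,"turn": 0},
    {"tx": 0,"ty": -0.0089,"tz": -0.0005,"turn": 0},
    {"tx": 0,"ty": -0.0088,"tz": -0.002,"turn": 0},
    {"tx": 0,"ty": -0.0088,"tz": -0.002,"turn": 0},
    {"tx": 0,"ty": -0.0082,"tz": -0.0035,"turn": 0},
    {"tx": 0,"ty": -0.0082,"tz": -0.0035,"turn": 0},
    {"tx": 0,"ty": -0.0078,"tz": -0.0046,"turn": 0},
    {"tx": 0,"ty": 0,"tz": 0,"turn": 0}
  ]
}}

```text
time_s: 22.3
position: [0.4925, 0.1837, 0.149]
tcp_rot: [[1.0, 0.001, -0.001], [0.001, -1.0, -0.001], [-0.001, 0.001, -1.0]]
force: [0.4, -0.8, 0.1]
opening: 0.114
```

```bash
python3 - <<'E'
from h import *
s=st(); S=shot("scene"); D=shot("side")
cv2.imwrite("pics/s12.png",cv2.resize(S["pixels"][150:330,340:540],None,fx=3,fy=3)); cv2.imwrite("pics/d12.png",cv2.resize(D["pixels"][110:240,190:350],None,fx=4,fy=4))
E
```

```text
t 22.3 pos [0.4925 0.1837 0.149 ] yaw_x 0.03 F [ 0.4 -0.8  0.1] open 0.114
```

View pics/s12.png

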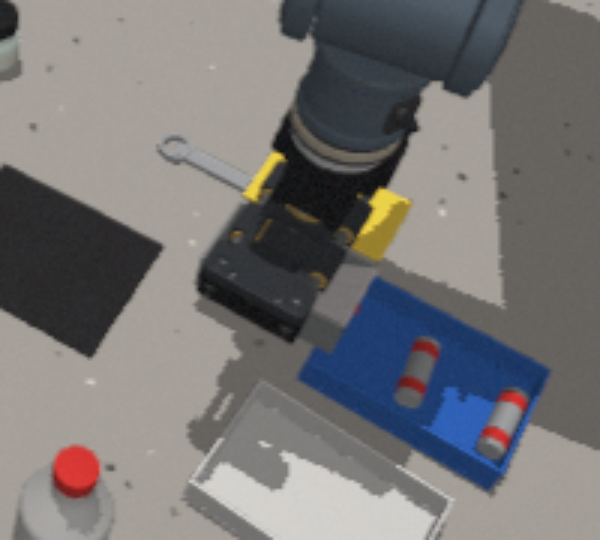

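View pics/d12.png

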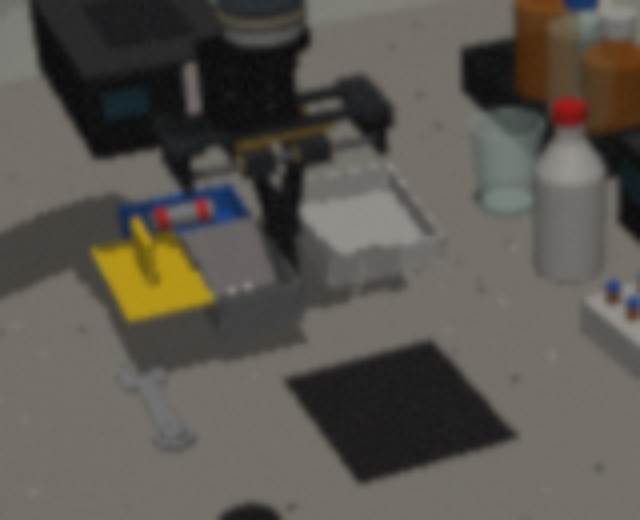

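Emit:
{"op": "play_rows", "data": {
  "series": [
    {"tx": 0,"ty": 0,"tz": 0.01,"turn": 0},
    {"tx": 0,"ty": -0.005,"tz": 0.015,"turn": 0},
    {"tx": 0.01,"ty": -0.02,"tz": 0.005,"turn": 0},
    {"tx": 0.014,"ty": -0.035,"tz": 0,"turn": 0},
    {"tx": 0.014,"ty": -0.035,"tz": 0,"turn": 0},
    {"tx": 0.014,"ty": -0.035,"tz": 0,"turn": 0},
    {"tx": 0.014,"ty": -0.035,"tz": 0,"turn": 0},
    {"tx": 0.014,"ty": -0.035,"tz": 0,"turn": 0},
    {"tx": 0.01,"ty": -0.02,"tz": 0,"turn": 0},
    {"tx": 0,"ty": -0.01,"tz": 0,"turn": 0}
  ]
}}

```text
time_s: 23.4
position: [0.5659, -0.0006, 0.1742]
tcp_rot: [[1.0, -0.001, 0.003], [-0.001, -1.0, -0.001], [0.003, 0.001, -1.0]]
force: [0.8, 0.8, -2.8]
opening: 0.117
```

Emit:
{"op": "play_rows", "data": {
  "series": [
    {"tx": 0,"ty": 0,"tz": -0.01,"turn": 0},
    {"tx": 0,"ty": 0,"tz": -0.015,"turn": 0},
    {"tx": 0,"ty": 0,"tz": -0.015,"turn": 0},
    {"tx": 0,"ty": 0,"tz": -0.01,"turn": 0},
    {"tx": 0,"ty": 0,"tz": -0.006,"turn": 0},
    {"tx": 0,"ty": 0,"tz": 0,"turn": 0},
    {"tx": 0,"ty": 0,"tz": 0,"turn": 0}
  ]
}}

```text
time_s: 24.1
position: [0.5645, 0.0011, 0.1285]
tcp_rot: [[1.0, 0.001, 0.0], [0.001, -1.0, -0.0], [0.0, 0.0, -1.0]]
force: [-0.5, 0.0, -2.3]
opening: 0.113
```

Emit:
{"op": "play_rows", "data": {
  "series": [
    {"tx": 0,"ty": 0,"tz": -0.002,"turn": 0},
    {"tx": 0,"ty": 0,"tz": -0.002,"turn": 0},
    {"tx": 0,"ty": 0,"tz": -0.0015,"turn": 0},
    {"tx": 0,"ty": 0,"tz": 0,"turn": 0}
  ]
}}

```text
time_s: 24.5
position: [0.5652, 0.0018, 0.1258]
tcp_rot: [[1.0, -0.001, 0.003], [-0.001, -1.0, 0.001], [0.003, -0.001, -1.0]]
force: [-0.1, 5.5, 6.5]
opening: 0.116
```

```bash
python3 - <<'E'
from ov import *
s=st(); S=shot("scene"); D=shot("side")
overlay(S,.5235,0,90,73,.004,"s13",(260,110,440,300)); overlay(D,.5235,0,90,73,.004,"d13",(220,140,380,260))
E
```

```text
t 24.5 pos [0.5652 0.0018 0.1258] yaw_x -0.04 F [-0.1  5.5  6.5] open 0.116
```

View pics/d13.png

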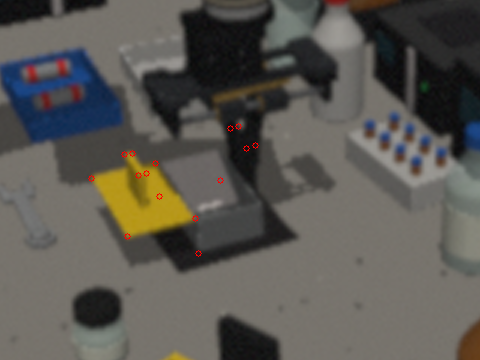

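Emit:
{"op": "play_rows", "data": {
  "series": [
    {"tx": 0,"ty": 0,"tz": -0.001,"turn": 0},
    {"tx": 0,"ty": 0,"tz": -0.001,"turn": 0},
    {"tx": 0,"ty": 0,"tz": 0,"turn": 0}
  ]
}}

```text
time_s: 24.9
position: [0.5653, 0.0023, 0.1252]
tcp_rot: [[1.0, -0.001, 0.003], [-0.001, -1.0, 0.002], [0.003, -0.002, -1.0]]
force: [-1.3, 7.2, 11.8]
opening: 0.109
```

Small residual; release and let it settle flat.

Emit:
{"op": "play_rows", "data": {
  "series": [
    {"tx": 0,"ty": 0,"tz": 0,"turn": 0},
    {"tx": 0,"ty": 0,"tz": 0,"turn": 0},
    {"tx": 0,"ty": 0,"tz": 0,"turn": 0},
    {"tx": 0,"ty": 0,"tz": 0,"turn": 0},
    {"tx": 0,"ty": 0,"tz": 0,"turn": 0}
  ],
  "gripper": 0.55
}}

```text
time_s: 25.4
position: [0.5644, 0.0007, 0.1224]
tcp_rot: [[1.0, 0.0, -0.0], [0.0, -1.0, 0.0], [-0.0, -0.0, -1.0]]
force: [0.2, -0.0, 0.7]
opening: 0.483
```

Emit:
{"op": "play_rows", "data": {
  "series": [
    {"tx": 0,"ty": 0,"tz": 0.015,"turn": 0},
    {"tx": 0,"ty": 0,"tz": 0.03,"turn": 0},
    {"tx": 0,"ty": 0,"tz": 0.04,"turn": 0},
    {"tx": 0,"ty": 0,"tz": 0.04,"turn": 0},
    {"tx": 0,"ty": 0,"tz": 0.04,"turn": 0},
    {"tx": 0,"ty": 0,"tz": 0.03,"turn": 0},
    {"tx": 0,"ty": 0,"tz": 0,"turn": 0},
    {"tx": 0,"ty": 0,"tz": 0,"turn": 0}
  ]
}}

```text
time_s: 26.2
position: [0.5642, 0.0009, 0.2793]
tcp_rot: [[1.0, 0.001, 0.001], [0.001, -1.0, -0.0], [0.001, 0.0, -1.0]]
force: [0.8, 0.4, -0.1]
opening: 0.555
```

```bash
python3 - <<'E'
from ov import *
s=st(); S=shot("scene","s14f"); D=shot("side","d14f"); W=shot("wrist","w14f")
overlay(S,.5235,0,90,73,.004,"s14",(260,130,440,300)); overlay(D,.5235,0,90,73,.004,"d14",(190,130,380,260))
E
```

```text
t 26.2 pos [0.5642 0.0009 0.2793] yaw_x 0.04 F [ 0.8  0.4 -0.1] open 0.555
```

View pics/s14f.png

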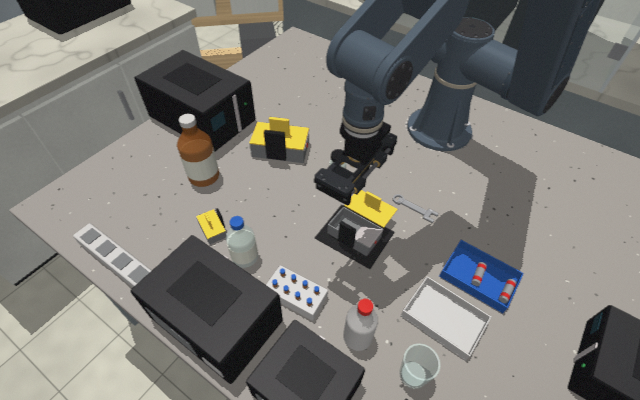

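View pics/d14.png

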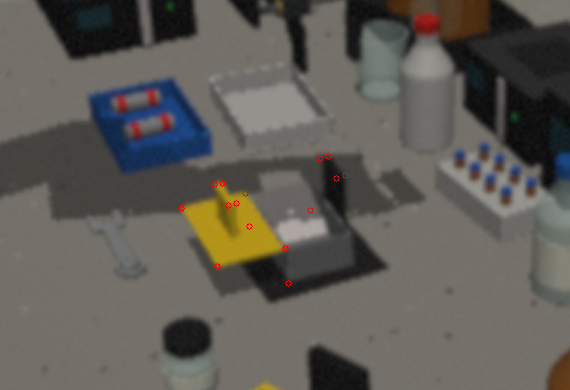

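View pics/s14.png

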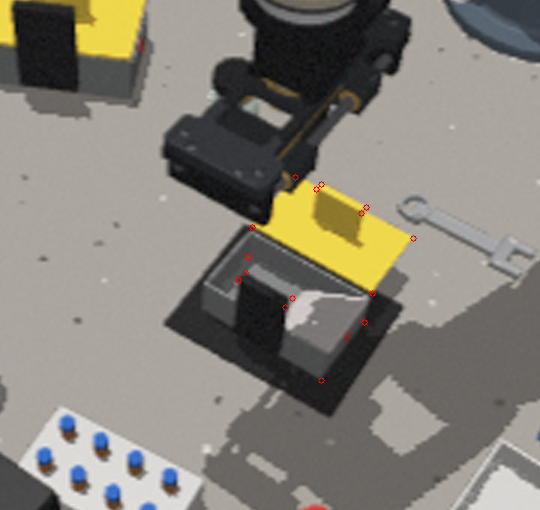

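View pics/w14f.png

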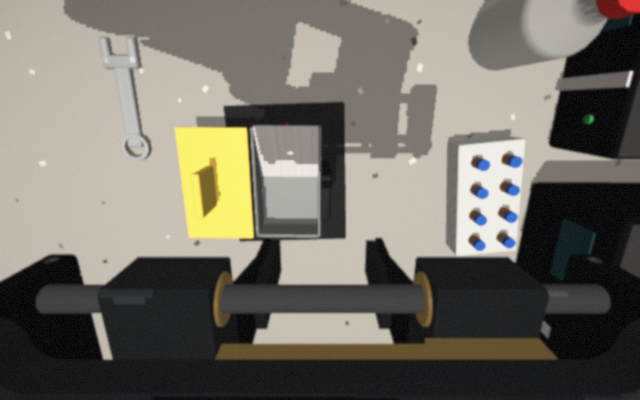

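```bash
python3 -c "
from rig import bot
print(bot.hand_in())"
```

```text
the job is handed in; nothing more can be done
None
```

The job is done and handed in at about 26 s of the 58 s allowed; `hand_in()` reports no verdict, so the result below is from my own last checks.

**What I did**
- I pinched the middle-sized box's ear and lid tab together, so the lid closed. The opening read 53 mm, against 54 mm for a shut lid.
- I carried the box to the mat at a yaw of 90°, let go, and pushed the tab about 73 mm aside with one finger.
- The moves cannot tilt the tool, so I gripped the ear and used it as a pivot. Pushing the box's red pouring end against the outer top edge of the blue tray's wall tipped it to an estimated 50–55°, and both cartridges rolled out.
- I hooked the underside over the same wall to bring the box back nearly level, then set it on the mat and released it.

**Last checks, from the camera pictures**
- **Cartridges:** both lie inside the blue tray.
- **Box:** it is empty and stands flat on the mat, within a few millimetres of its centre, with the lid aside.
- **Bystanders:** none looked moved.
- **Gripper:** open and well clear, at about 0.28 m.

**What did not agree or was not measured**
- The box was still very slightly tilted as I pressed it onto the mat, at about 12 N. It settled flat when released.
- TCP readings just after moves were off by a few millimetres until the arm settled.
- I judged tilt angles from geometry and pictures, not by direct measurement.

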